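Lock the purge flow, then tuck and hold the sealing strip on a flow cell

ROBOT

A 6-joint arm with a two-finger parallel gripper is mounted at the origin on the work surface. World frame = base frame: x ahead of the robot, y to its left, z up, the work surface at z = 0. Lengths are in m, angles in rad, forces in N, time in s.
With the tool pointing down it reaches from about 0.275 to 0.75 m from the base axis. Payload 10.2 kg.
Tool frame: the origin (TCP) lies midway between the tips of the shut fingers; the grasp point (between the pads) lies 19 mm behind it (env.hold_point_z is the distance from the TCP to the grasp point, in m); z points along the fingers, y is the line along which they close (so a half turn about z gives the same grasp; the last joint's range is limited). The gripper opens to 85 mm and grips with 20 to 120 N. Pads are 22 mm wide; open, the fingers measure 114 mm over their backs; the gripper's body (76 mm by 85 mm) begins 54 mm behind the grasp point. The pads swing forward as they close: fully open they stand 13 mm farther back than shut.
Start: joints at [-1.54, 0.313, 1.498, -0, 1.331, -0.223], TCP at [0.132, -0.508, 0.231] pointing down, gripper open.
Joint ranges: [-2.94, 2.94], [-0.97, 2.17], [0.19, 2.56], [-1.23, 4.37], [0.02, 3.11], [-2.88, 2.88]. Speed limits (rad/s): [2.39, 2.39, 3.01, 3.14, 3.14, 3.14].

INTERFACE

Orientations are given as a unit quaternion [x, y, z, w].
In Python, from bench import env, kinematics, monitor, eyes, job gives the robot as it stands. The module is installed in compiled form; this text tells all that it offers. Calls block until the motion is done:
- env.reach(position, orientation): joint-space move of the TCP to a pose.
- env.movel(position, velocity=0.15, frame=None, guard=None): straight line of the TCP; frame=None keeps the orientation; velocity is the mean speed in m/s. With guard (N) it stops when the force on the tool has changed by that much, and returns True; else False.
- env.set_joints(angles): joint-space move.
- env.release() and env.close_gripper(effort=None): open the fingers fully, or close them until they stop; effort is the grip in N (None keeps the last).
- env.hold(seconds).
- kinematics.ik(position, orientation): joint angles nearest the present ones, or None.
- monitor.sense(): the state.
- eyes.grab_frame(name): name is "side" or "top" or "wrist"; returns a dict with "frame" (480x640x3 uint8, red, green, blue), "mtx" (3x3 intrinsics, pixels), "k1" (the pictures are not rectified: a ray, as slopes to the right and down, at radius r is drawn at 1 + k1 r^2 times it, then the intrinsics apply), "view" (4x4, takes a point from world to camera coordinates). Camera axes: x right, y down, z forward; pixel columns grow to the right and rows downward; lengths in m; the calibration is good to about 2 mm. A picture is of the moment at which its call begins. There is no depth.
A pose or a line that the arm cannot do raises env.MotionError and nothing moves.
- job.hand_in(): hands the job in; it is judged then, once.
The state is a dict: "clock": time; "joints": joint angles; "qvel": joint speeds; "joint_efforts": joint torques, N m; "position": TCP position; "ee_rot": TCP orientation; "contact_force": force on the tool from outside, world axes, zero at the start; "ft_torque": the same for the moment, N m; "finger_gap": opening from 0.0 (shut) to 1.0 (fully open); "gripper_force": force on a finger pad.
Only numpy, scipy, OpenCV 4.12 (cv2) and the standard library are available. Lean on these libraries where they do the work, as an engineer would, in place of code of your own. Each camera call takes 0.05 s, during which the arm holds its last target. There are 200 camera calls.

TASK

Get the flow cell ready for its purge: turn the black knob on the aluminium flow control until its white pointer is at the red mark, then slide the red lock fully over the knob. Then take the aluminium sealing strip by its green fin and slide its front edge under the blue lapped flap on the white cell bed, centred, square and fully home against the stop, without lifting the flap. Finish while holding the strip pressed flat on the black pad with about 10 N, and leave everything else on the bench alone.

Things in the scene. Friction and masses are not known exactly. Their poses are not given: they have to be found in the camera images.
- knob (a joint): Angle (rad, 0 to 2.2) of the black knob on the flow control, growing counter-clockwise seen from above. At 1.4 the white pointer is at the red mark, which lies straight on from the knob along the control's +x. The knob starts at 0.15 to 0.8 and stays where it is left; it needs about 0.04 N m.
- knob_grip (a point): Point on the (vertical) axis of the knob, at the height to grip its upright bar: 44 mm long, 10 mm thick, 30 mm tall, top 8 mm above this point, over a disc of radius 24 mm and 8 mm thick whose top is 22 mm below this point. At any time the white pointer end of the bar points (knob - 1.4) rad counter-clockwise from +x of point valve_top.
- valve_top (a point): On the fixed aluminium block of the flow control (190 mm along its x, 90 mm along its y, 45 mm high, standing on the bench): the point of its top face under the knob, 55 mm in +x from the block's centre. +x is the direction in which the lock slides, +z up.
- lock (a joint): Travel (m) of the red lock along the control's +x: 0 fully back (start), 0.060 fully over the knob, its two prongs then on both sides of the knob's bar. It slides stiffly (about 2 N) and stays where it is left.
- lock_tab (a point): Grip point in the upright red tab of the lock, moving with it: tab 10 mm thick along the control's x, 36 mm wide, top 12 mm above this point; the lock's body, 24 mm long in x, begins 23 mm below this point. 135 mm behind (-x of) the knob axis when fully back.
- fin (a point): Grip point in the green fin of the loose sealing strip, turning with the strip (None while held): 30 mm above the strip's underside and 95 mm behind (-x of) its front edge. The fin stands on the plate, 10 mm thick along x, 60 mm along y, top 44 mm above the underside.
- strip_front (a point): Middle of the strip's front (+x) edge, at its underside.
- strip: The sealing strip: flat aluminium plate, 110 mm along its x, 120 mm along y, 4 mm thick, about 0.17 kg, z up; starts flat on the bench. Origin at the centre of its underside; the fin is 40 mm behind it (-x). A black line across the plate 45 mm behind the front (+x) edge meets the flap's edge when the strip is home.
- home (a point): Fixed to the white cell bed (board 280 x 240 mm, top 60 mm above the bench): where the middle of the strip's front edge belongs, at the foot of the stop, on the pad's top (63 mm above the bench). +x is the direction of tucking. The stop is a rigid dark bar under the flap, 150 mm wide, 7 mm higher than the pad. The flow cell starts 60 mm beyond, 57 mm above the pad.
- pad: Thin black pad fixed on the bed, 135 mm along x from the stop towards the open side, 170 mm wide, 3 mm thick. Origin 25 mm behind (-x of) point home, at its underside.
- flap_edge (a point): Fixed point where the middle of the free (yellow-lined) edge of the blue flap lies when down, at its underside: 45 mm behind (-x of) point home, 10 mm above the pad. The flap, 75 mm long, 160 mm wide, 3 mm thick, then lies level.
- flap (a joint): Angle (rad) of the blue flap about its hinge at the far (+x) side: 0 down, growing as its free edge rises (0.08 is about 6 mm there). Light, falls back by its weight.
- reagent: Amber bottle, 64 mm across, 150 mm tall; bystander, origin under its centre.
- beaker: Glass beaker, 72 mm across, 90 mm tall; bystander.
- jar: Jar with red cap, 60 mm across, 70 mm tall; bystander.
- spanner: Steel spanner, 150 mm long, lying; bystander.
- fitting: Upright brass fitting, 24 mm across, 35 mm tall; bystander.
- collar: Aluminium collar, 52 mm across, 16 mm tall; bystander.
- driver: Screwdriver, 170 mm long, yellow handle, lying; bystander.
There are look-alikes about, which are no part of the job. What is shaped like the part that bears knob but yellow is not meant.

How it is judged:
By the outcome, as a careful person would: the job done as asked, in the order asked, and still so for the second after the job is handed in, while the arm keeps its last pose, push and grip.
It also fails if it takes over 58 s, if anything falls off the work surface, if the arm or the gripper's body presses on something with over 40 N, if the wrist force passes 120 N, or if a joint passes its speed limit or range.

## Working session

There is one attempt and no reset: what is moved stays moved. The work goes in short steps, each a Python script; the robot and the scene stay as the last script left them, time stands still between calls to the robot, and variables do not carry over. Pictures are saved under pics/ and viewed, at most 10 in all, crops included, and the job is handed in when it is done.

```bash
mkdir -p pics; cat > h.py <<'E'
import numpy as np, cv2
from bench import env, kinematics, monitor, eyes, job
def save(name, fn):
    f=eyes.grab_frame(name); np.savez('pics/'+fn+'.npz',**{k:np.array(v) for k,v in f.items()})
    cv2.imwrite('pics/'+fn+'.png',f['frame'][:,:,::-1]); return f
def load(fn):
    return dict(np.load('pics/'+fn+'.npz'))
def ray(f,uv):
    K=np.array(f['mtx']);V=np.array(f['view']);k=float(f['k1'])
    p=cv2.undistortPoints(np.array([[uv]],float),K,np.array([k,0,0,0.]))[0,0]
    R=V[:3,:3];o=-R.T@V[:3,3];return o,R.T@np.array([p[0],p[1],1.])
def onz(f,uv,z):
    o,d=ray(f,uv);return o+d*(z-o[2])/d[2]
def proj(f,P):
    K=np.array(f['mtx']);V=np.array(f['view']);c=V[:3,:3]@np.array(P)+V[:3,3]
    x=c[:2]/c[2];x=x*(1+float(f['k1'])*(x@x));return K[:2,:2]@x+K[:2,2]
def down(yaw):  # tool z down, tool y (closing) along world direction yaw
    from scipy.spatial.transform import Rotation as R
    y=np.array([np.cos(yaw),np.sin(yaw),0]);z=np.array([0,0,-1.]);x=np.cross(y,z)
    return R.from_matrix(np.c_[x,y,z]).as_quat()
E
python3 - <<'E'
from h import *
a=save('top','t0')['frame'];b=save('side','s0')['frame']
s=monitor.sense();print(s['clock'],s['ee_rot'],s['contact_force'],env.hold_point_z)
E
```

```text
0.1 [ 9.91961745e-01  1.26536671e-01  7.40171264e-05 -6.01018608e-04] [-0.48436889 -1.01561459  0.64740424] 0.0187
```

View pics/t0.png

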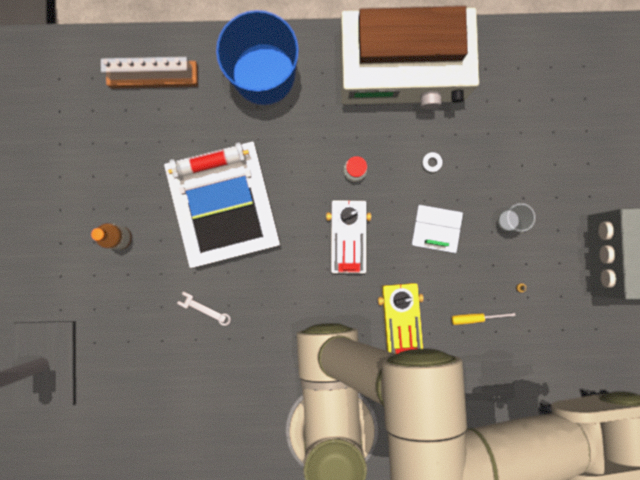

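View pics/s0.png

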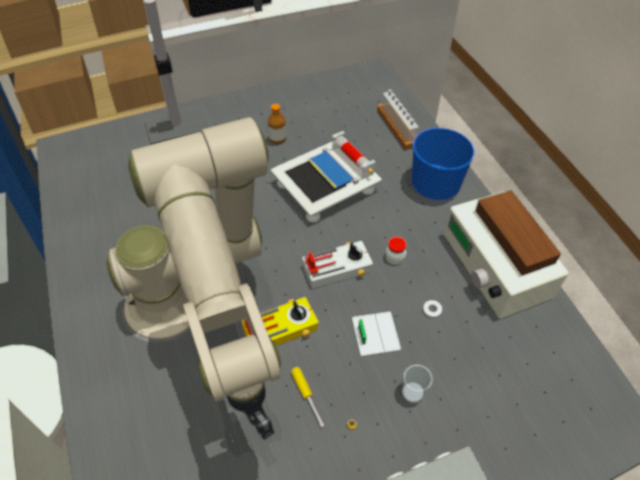

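The top view shows the aluminium control at (348,236), with its knob at (349,215) and lock tab at (348,267). The look-alike is the yellow control, with its knob at (402,300). The strip is at (437,229) with its green fin at (437,243). The bed is at (222,205), with the yellow flap edge at about (222,212). For the knob I choose the one at (349,215), and I'll check it in a crop.

```bash
cat > m.py <<'E'
from h import *
f=load('t0');im=f['frame'];hsv=cv2.cvtColor(im,cv2.COLOR_RGB2HSV)
def cont(mask,box):
    m=np.zeros(mask.shape,np.uint8);x0,y0,x1,y1=box;m[y0:y1,x0:x1]=mask[y0:y1,x0:x1]*255
    c,_=cv2.findContours(m,cv2.RETR_EXTERNAL,cv2.CHAIN_APPROX_NONE);return max(c,key=cv2.contourArea)
def rect(mask,box,z,n):
    c=cont(mask,box).reshape(-1,2);w=np.array([onz(f,p,z)[:2] for p in c.astype(float)],np.float32)
    r=cv2.minAreaRect((w*1000).astype(np.float32));print(n,np.round(r[0],1),np.round(r[1],1),round(r[2],1));return r
H,S,Vv=[hsv[...,i].astype(int) for i in range(3)]
white=(S<40)&(Vv>150)
rect((S<45)&(Vv>130)|((H>45)&(H<80)&(S>80)),(405,198,472,260),.004,'strip')
rect((H>45)&(H<80)&(S>80),(405,198,472,260),.044,'fin')
rect(white|((H<8)&(S>120)),(326,195,371,280),.045,'block')
rect((H<8)&(S>120),(326,262,371,280),.08,'tab')
rect((H>100)&(H<125)&(S>80),(170,160,270,225),.076,'flap')
rect((H>22)&(H<35)&(S>80),(170,190,270,230),.075,'yellow')
rect((S<60)&(Vv<40),(180,200,275,255),.063,'pad')
rect((Vv<60),(335,203,363,228),.085,'knobblack')
print('cam',ray(f,(320,240))[0])
E
python3 m.py
python3 - <<'E'
from h import *
im=load('t0')['frame'][:,:,::-1]
a=cv2.resize(im[190:285,320:375],None,fx=6,fy=6,interpolation=2)
b=cv2.resize(im[195:262,403:473],None,fx=6,fy=6,interpolation=2)
h=570;o=np.zeros((h,760,3),np.uint8);o[:a.shape[0],:330]=a;o[:b.shape[0],335:335+b.shape[1]]=b
cv2.imwrite('pics/c1.png',o)
E
```

```text
strip [ 530.2 -299.6] [126.6 116.4] 78.6
fin [ 489.9 -289.3] [58.8  9.1] 79.0
block [512.3 -56.3] [ 92.4 192.6] 88.3
tab [433.1 -52.1] [53.8 23. ] 88.5
flap [625.2 277.2] [ 66.4 161.4] 13.0
yellow [586.3 269.1] [  7.7 159. ] 13.1Traceback (most recent call last):
  File "m.py", line 17, in <module>
    rect((S<60)&(Vv<40),(180,200,275,255),.063,'pad')
    ~~~~^^^^^^^^^^^^^^^^^^^^^^^^^^^^^^^^^^^^^^^^^^^^^
  File "m.py", line 7, in rect
    c=cont(mask,box).reshape(-1,2);w=np.array([onz(f,p,z)[:2] for p in c.astype(float)],np.float32)
      ~~~~^^^^^^^^^^
  File "m.py", line 5, in cont
    c,_=cv2.findContours(m,cv2.RETR_EXTERNAL,cv2.CHAIN_APPROX_NONE);return max(c,key=cv2.contourArea)
                                                                           ~~~^^^^^^^^^^^^^^^^^^^^^^^
ValueError: max() iterable argument is empty
```

View pics/c1.png

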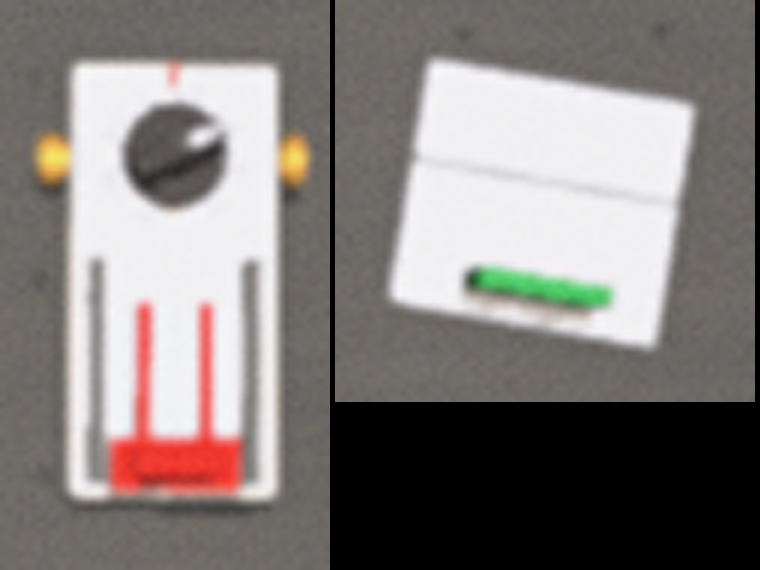

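The crop confirms it. The aluminium control's knob has its white pointer towards the upper right, about -55° from +x, with the red mark straight ahead, and the lock is fully back. The strip has its front edge up and the fin low. I'll now go above the knob and look with the wrist camera.

```bash
cat >> h.py <<'E'
def xy(p,yaw,a,b=0): return np.array(p)+a*np.array([np.cos(yaw),np.sin(yaw)])+b*np.array([-np.sin(yaw),np.cos(yaw)])
E
python3 - <<'E'
from h import *
f=load('s0')
for z in (.045,.06,.07,.08,.09,.1):print(z,proj(f,[.432,-.054,z]))
hsv=cv2.cvtColor(f['frame'],cv2.COLOR_RGB2HSV)[240:285,295:335]
m=(hsv[...,0]<8)&(hsv[...,1]>130);ys,xs=np.nonzero(m)
for r in range(ys.min(),ys.max()+1): 
  if (ys==r).any(): print(r+240,xs[ys==r].min()+295,xs[ys==r].max()+295,end='; ')
k=np.array([.5673,-.0579]);cy=np.deg2rad(-1.7)
bar=cy-.97
for yaw in (bar+np.pi/2,bar-np.pi/2,cy+np.pi/2,cy-np.pi/2):
    q=kinematics.ik([*k,.09],down(yaw));print(yaw,np.round(q,2))
yaw=bar+np.pi/2
env.reach([*xy(k,cy,-.03),.25],down(yaw));print(monitor.sense()['clock'],monitor.sense()['joints'])
save('wrist','w1')
E
```

```text
0.045 [310.20973293 266.56563522]
0.06 [310.189855   263.51494491]
0.07 [310.17649817 261.45692282]
0.08 [310.16305687 259.37921971]
0.09 [310.14953066 257.28157544]
0.1 [310.13591907 255.16372572]
252 309 310; 253 308 311; 254 308 312; 255 309 330; 256 309 329; 257 307 325; 258 306 322; 259 306 318; 260 306 316; 261 306 314; 262 307 314; 263 307 332; 264 307 329; 265 308 325; 266 308 322; 267 309 319; 268 309 317; 269 309 317; 270 310 317; 271 310 316; 272 311 316; 273 312 313; 0.5711257295109929 [-0.31  0.55  1.53 -0.    1.06 -0.88]
-2.5704669240788003 [-0.31  0.55  1.53 -0.    1.06  2.26]
1.541125729510993 [-0.31  0.55  1.53 -0.    1.06 -1.85]
-1.6004669240788 [-0.31  0.55  1.53 -0.    1.06  1.29]
2.275 [-3.24050189e-01  3.34134584e-01  1.41972176e+00 -1.43419676e-04
  1.38787823e+00 -8.93615179e-01]
```

View pics/w1.png

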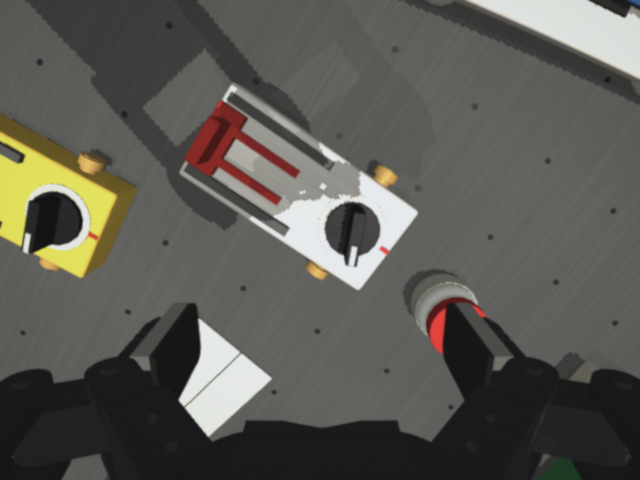

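The wrist view shows the knob bar at about (353,235), nearly vertical in the picture, so it is close to aligned with the pads. The red mark is at (384,250) and the tab at about (215,140). I'll compute positions from these.

```bash
python3 - <<'E'
from h import *
f=load('w1');im=f['frame'];hsv=cv2.cvtColor(im,cv2.COLOR_RGB2HSV).astype(int)
H,S,V=[hsv[...,i] for i in range(3)]
# white block mask corners
for n,p,z in [('mark',(384,250),.045),('corner_r',(417,211),.045),('corner_b',(359,290),.045),('knobR',(385,175),.03),('disc',(352,229),.053)]:
    print(n,np.round(onz(f,p,z)*1000,1))
cv2.imwrite('pics/c2.png',np.hstack([cv2.resize(im[190:280,310:400,::-1],(540,540),interpolation=cv2.INTER_CUBIC)]))
s=load('s0')
for z in (.09,.095,.1):
  for b in (-.018,.018): print(z,b,proj(s,[*xy([.432,-.054],-.03,0,b),z]),proj(f,[*xy([.432,-.054],-.03,0,b),z]))
print('axis->w', proj(f,[.5673,-.0579,.083]),proj(f,[.5673,-.0579,.053]),proj(f,[*xy([.5673,-.0579],-.03,.04),.045]))
E
```

```text
mark [604.3 -61.   45. ]
corner_r [608.2 -16.8  45. ]
corner_b [ 607.1 -104.4   45. ]
knobR [570.1  -6.7  30. ]
disc [568.3 -59.1  53. ]
0.09 -0.018 [312.1966135  262.09862658] [189.48525631 157.65301899]
0.09 0.018 [308.12887242 252.52554309] [214.65945333 115.20275746]
0.095 -0.018 [312.19465955 261.04711527] [187.34044831 158.20374742]
0.095 0.018 [308.11737875 251.46456282] [212.87227895 115.0540931 ]
0.1 -0.018 [312.19270527 259.99049611] [185.12531468 158.77300373]
0.1 0.018 [308.10584368 250.39852224] [211.02455477 114.90070309]
axis->w [354.54685168 236.57772388] [351.81102276 227.28332217] [387.98325098 249.96678061]
```

View pics/c2.png

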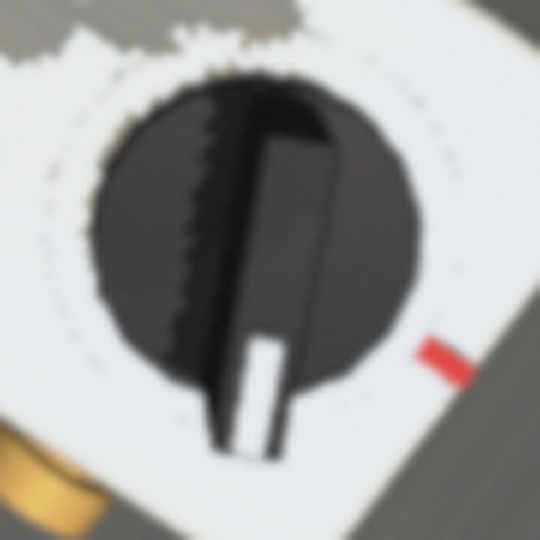

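The close crop shows the bar top running from (360,214) to the white pointer end at (353,266). I'll grip it and turn.

```bash
python3 - <<'E'
from h import *
f=load('w1');a=onz(f,(360.2,213.7),.083);b=onz(f,(352.8,266.3),.083)
d=(b-a)[:2];bar=np.arctan2(d[1],d[0]);print((a+b)/2,np.linalg.norm(d),bar)
k=np.array([.568,-.059]);cy=np.deg2rad(-1.3)
print('turn',cy-bar)
q=down(bar+np.pi/2)
env.reach([*k,.13],q)
print(env.movel([*k,.0585],velocity=.1,guard=15))
env.close_gripper(40)
s=monitor.sense();print(s['clock'],s['finger_gap'],s['gripper_force'],s['contact_force'],s['position'])
for i in range(1,5):
    env.reach([*k,.0585],down(bar+np.pi/2+(cy-bar)*i/4))
    s=monitor.sense();print(s['clock'],s['joints'][5],s['contact_force'],s['ft_torque'])
env.release();env.hold(.1)
env.movel([*k,.16],velocity=.2)
env.movel([*xy(k,cy,-.03),.25],velocity=.25)
save('wrist','w2');print(monitor.sense()['clock'])
im=load('w2')['frame'][:,:,::-1]
p=proj(load('w2'),[*k,.06]).astype(int);print(p)
x0,y0=max(p[0]-70,0),max(p[1]-60,0);print(x0,y0)
cv2.imwrite('pics/c3.png',cv2.resize(im[y0:y0+120,x0:x0+140],None,fx=5,fy=5,interpolation=2))
E
```

```text
[ 0.57030394 -0.05971042  0.083     ] 0.04293914785872278 -1.1122801172941283
turn 1.0895908370182021
False
4.4333 0.10261226880211971 43.584415912628174 [ 5.33319276  4.90261149 -0.65419166] [ 0.56898413 -0.05838237  0.05883562]
4.8 -1.0353015938919952 [4.00067771 4.55612212 0.916789  ] [ 0.55252552 -0.66699181  0.06472478]
5.1667 -1.3051402966730563 [3.22571078 3.03838797 1.08773274] [ 0.31268926 -0.55348598  0.05929382]
5.5333 -1.5772108352443275 [ 3.3482302  -0.41878581  2.58979486] [-0.22090463 -0.42835334 -0.01496387]
5.9 -1.8494703662793852 [ 2.69018801 -4.12356258  4.19583688] [-0.91727741 -0.44324076  0.03076462]
7.9667
[321 246]
251 186
```

View pics/c3.png

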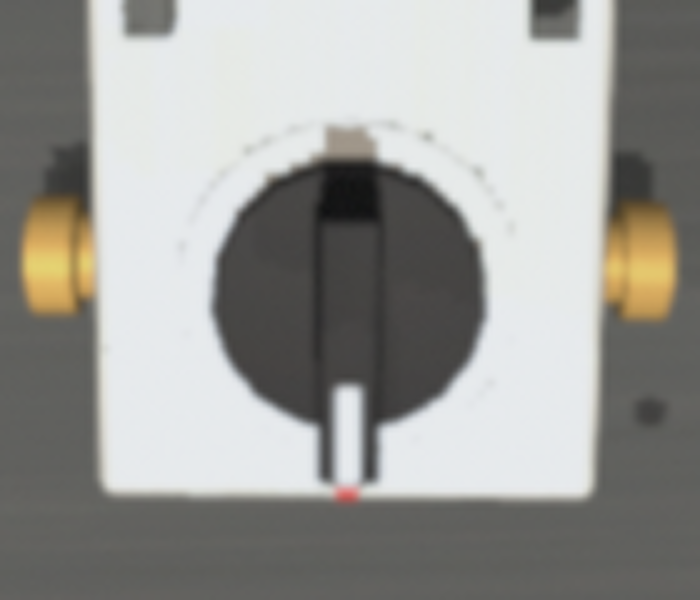

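The white pointer sits right on the red mark (crop (347,490)). Next I push the lock from behind with shut fingers.

```bash
python3 - <<'E'
from h import *
k=np.array([.568,-.059]);cy=np.deg2rad(-1.3)
env.close_gripper(40)
p=xy(k,cy,-.19);q=down(cy+np.pi/2)
env.movel([*p,.16],velocity=.25,frame=q)
print(env.movel([*p,.073],velocity=.15,guard=10))
g=env.movel([*xy(k,cy,-.1),.073],velocity=.08,guard=12)
s=monitor.sense();print(g,s['clock'],s['position'],s['contact_force'])
g=env.movel([*xy(k,cy,-.06),.073],velocity=.04,guard=12)
s=monitor.sense();print(g,s['clock'],s['position'],s['contact_force'],np.dot(np.array(s['position'])[:2]-k,[np.cos(cy),np.sin(cy)]))
p=xy(k,cy,-.15);env.movel([*p,.09],velocity=.2);env.movel([*p,.25],velocity=.25)
f=save('wrist','w3');print(monitor.sense()['clock'])
E
```

```text
False
False 11.625 [ 0.46793451 -0.05665227  0.07302363] [ 0.24881545 -0.47806526 -0.62825498]
True 12.1167 [ 0.47893159 -0.056807    0.07254722] [-3.23435675 -0.56477     1.8106567 ] -0.08909523296593731
13.425
```

View pics/w3.png

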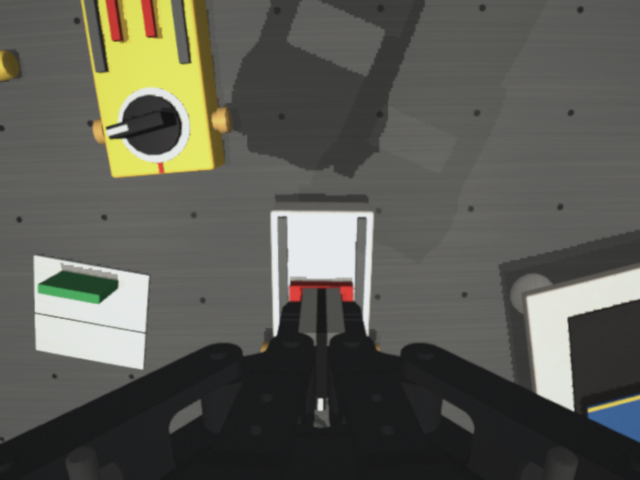

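The lock stopped at the expected end: the finger face is 78 mm behind the knob axis. The wrist view shows the strip with corners (34,256), (149,275), (144,369) and (36,349). I'll fetch it now, with a look from above the fin on the way.

```bash
python3 - <<'E'
from h import *
f=load('w3');c=np.array([onz(f,p,.004)[:2] for p in [(34,256),(149,275),(144,369),(36,349)]]);print(c,c.mean(0))
env.release()
y=np.deg2rad(-11.4);fin=np.array([.4905,-.2905])
env.reach([*fin,.24],down(y))
f=save('wrist','w4');im=f['frame'];print(monitor.sense()['clock'])
hsv=cv2.cvtColor(im,cv2.COLOR_RGB2HSV).astype(int);H,S,V=[hsv[...,i] for i in range(3)]
def rc(m,z,n):
    cs,_=cv2.findContours(m.astype(np.uint8)*255,cv2.RETR_EXTERNAL,cv2.CHAIN_APPROX_NONE);cc=max(cs,key=cv2.contourArea).reshape(-1,2).astype(float)
    print(n,cv2.boundingRect(cc.astype(np.int32)))
    r=cv2.minAreaRect(np.array([onz(f,p,z)[:2]*1000 for p in cc],np.float32));print(np.round(r[0],1),np.round(r[1],1),r[2])
g=(H>45)&(H<80)&(S>100)
rc(g&(V>np.percentile(V[g],50)*.0),.044,'fin all');
print(np.percentile(V[g],[5,25,50,75,95]))
w=(S<40)&(V>170);rc(cv2.morphologyEx((w|g).astype(np.uint8),cv2.MORPH_CLOSE,np.ones((9,9)))>0,.004,'strip')
E
```

```text
[[ 0.46730851 -0.34915172]
 [ 0.48961551 -0.23090572]
 [ 0.59802082 -0.25203079]
 [ 0.57365074 -0.37089705]] [ 0.5321489  -0.30074632]
15.5333
fin all (320, 173, 11, 72)
[ 492.9 -291.7] [60.5  8.4] 78.7087173461914
[100.  114.  159.  174.  178.9]
strip (308, 137, 123, 128)
[ 531.9 -301.5] [120.2 110.5] 78.69894409179688
```

View pics/w4.png

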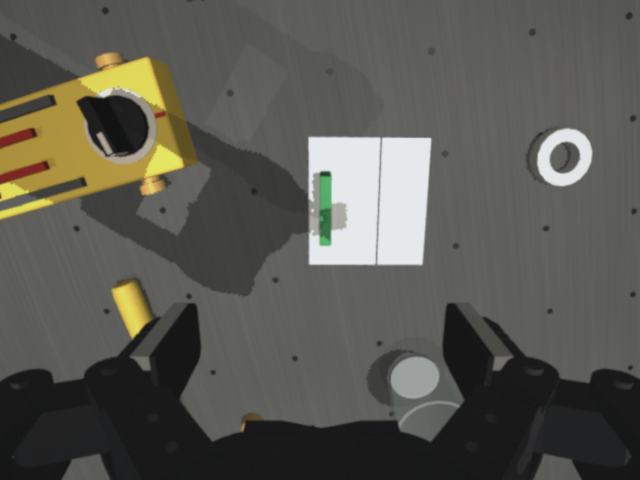

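The view shows the fin at (325,208) and the strip square to the tool. I'll grip, lift and carry it to above the bed.

```bash
python3 - <<'E'
from h import *
y=np.deg2rad(-11.3);fin=np.array([.4928,-.2927])
env.reach([*fin,.08],down(y))
print(env.movel([*fin,.012],velocity=.1,guard=10))
env.close_gripper(100)
s=monitor.sense();print(s['clock'],s['finger_gap'],s['gripper_force'],s['position'])
env.movel([*fin,.20],velocity=.25)
by=np.deg2rad(13);home=np.array([.6264,.2783])
p=xy(home,by,-.200)
env.reach([*p,.20],down(by))
env.hold(.2)
s=monitor.sense();print(s['clock'],s['finger_gap'],s['position'],s['contact_force'])
save('wrist','w5');save('top','t5')
im=load('t5')['frame'][120:280,150:310,::-1]
a=cv2.resize(load('w5')['frame'][:,:,::-1],(400,300));b=cv2.resize(im,(400,400),interpolation=2)
o=np.zeros((400,800,3),np.uint8);o[:300,:400]=a;o[:,400:]=b;cv2.imwrite('pics/c5.png',o)
E
```

```text
False
17.7333 0.10446660688613334 98.05230975151062 [ 0.49290716 -0.29277008  0.01226485]
20.75 0.10003234870613702 [0.43182379 0.23290867 0.19996007] [ 0.34390665  0.37112143 -2.37232323]
```

View pics/c5.png

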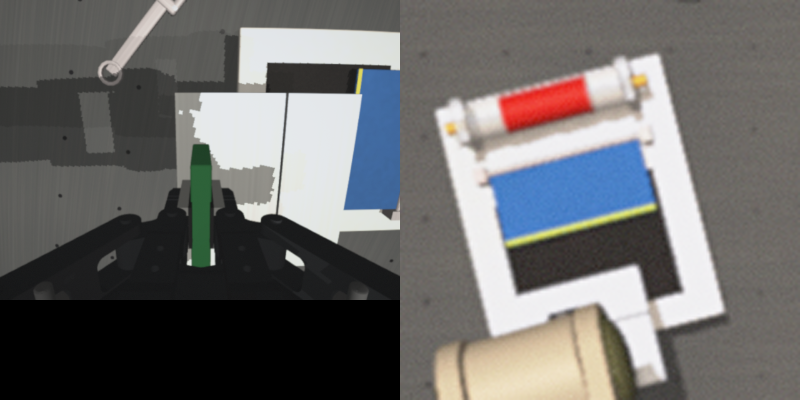

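The strip is held square at the fin. The wrist image shows its upper side edge, the pad and flap side edges above it, and the yellow line. I'll measure the strip against the flap from these edges.

```bash
python3 - <<'E'
from h import *
f=load('w5');im=f['frame'];g=cv2.cvtColor(im,cv2.COLOR_RGB2GRAY).astype(int);hsv=cv2.cvtColor(im,cv2.COLOR_RGB2HSV).astype(int)
by=np.deg2rad(13);home=np.array([.6264,.2783]);tcp=monitor.sense()['position'][:2]
def loc(uv,z,o): 
    d=onz(f,uv,z)[:2]-o;return np.round(1000*np.array([d@[np.cos(by),np.sin(by)],d@[-np.sin(by),np.cos(by)]]),1)
for c in (440,480,520,555):
    col=g[:,c];r=[i for i in range(50,200) if abs(col[i+1]-col[i-1])>60];print(c,r)
for c in (590,610,630):
    b=(hsv[:,c,0]>100)&(hsv[:,c,0]<125)&(hsv[:,c,1]>80);i=np.nonzero(b)[0];print('flap',c,i.min(),i.max(),loc((c,i.min()),.076,home),loc((c,i.max()),.076,home))
for c in (440,480,520):
    r=np.nonzero(g[60:140,c]<80)[0]+60;print('pad',c,r.min(),loc((c,r.min()),.063,home))
for c in (340,400,500,550):
    r=[i for i in range(130,180) if g[i,c]>150 and g[i-1,c]<=150];print('strip edge',c,r,[loc((c,x),.192,tcp) for x in r])
for r in (170,220,270,320):
    b=(hsv[r,:,0]>100)&(hsv[r,:,0]<125)&(hsv[r,:,1]>80);i=np.nonzero(b)[0];print('front',r,i.min(),loc((i.min(),r),.192,tcp))
for r in (115,125,135,142):
    yl=np.nonzero((hsv[r,:,0]>22)&(hsv[r,:,0]<35)&(hsv[r,:,1]>80))[0];print('yel',r,yl.min(),yl.max(),loc((yl.min(),r),.076,home))
f=load('t5');hsv=cv2.cvtColor(f['frame'],cv2.COLOR_RGB2HSV).astype(int)
m=((hsv[...,0]>22)&(hsv[...,0]<35)&(hsv[...,1]>80)).astype(np.uint8);m[:190]=0;m[230:]=0;m[:,:170]=0;m[:,270:]=0
ys,xs=np.nonzero(m);print('yel top',loc((xs.min(),ys[xs==xs.min()].mean()),.076,home),loc((xs.max(),ys[xs==xs.max()].mean()),.076,home))
print(tcp)
E
```

```text
440 [99, 100, 101, 147, 148, 149]
480 [100, 101, 148, 149]
520 [101, 102, 148, 149, 150]
555 [102, 103, 148, 149, 150]
flap 590 110 334 [-28.9  78.4] [ -0.8 -80.3]
flap 610 111 334 [-15.2  78.2] [ 15.2 -80.7]
flap 630 113 334 [-1.1 77.4] [ 31.5 -81.1]
pad 440 101 [-123.1   82.7]
pad 480 102 [-96.5  82.4]
pad 520 103 [-69.6  82.3]
strip edge 340 [148] [array([ 6.2, 59.4])]
strip edge 400 [148] [array([27.7, 59.5])]
strip edge 500 [149] [array([64.3, 59.5])]
strip edge 550 [150] [array([83.1, 59.4])]
front 170 577 [94.6 52.2]
front 220 570 [94.9 33.1]
front 270 562 [94.9 12.8]
front 320 553 [94.8 -9. ]
yel 115 574 579 [-39.2  75.1]
yel 125 572 577 [-39.7  68.8]
yel 135 571 576 [-39.5  62.5]
yel 142 570 575 [-39.5  58.1]
yel top [-38.8  79.3] [-40.9 -79.2]
[0.43171189 0.23307015]
```

The flap centre sits at about -1.2 mm and the bed yaw is about 12.4°, so the correction is small. Next I touch down on the pad short of the flap, lift 2.5 mm and slide in with a guard.

```bash
python3 - <<'E'
from h import *
E=xy([.6264,.2783],np.deg2rad(13),-.0395,-.0012);y=np.deg2rad(12.4);home=xy(E,y,.045);q=down(y);b=.0007
P=lambda a,z:[*xy(home,y,-.095+a,b),z]
def rep(n):
    s=monitor.sense();d=np.array(s['position'][:2])-xy(home,y,-.095,b)
    print(n,round(s['clock'],2),'a %.4f b %.4f'%(d@[np.cos(y),np.sin(y)],d@[-np.sin(y),np.cos(y)]),s['position'][2],np.round(s['contact_force'],1),np.round(s['ft_torque'],2),s['finger_gap']);return d@[np.cos(y),np.sin(y)],s['position'][2]
rep('0')
env.movel(P(-.07,.12),velocity=.15,frame=q)
env.movel(P(-.07,.085),velocity=.1)
g=env.movel(P(-.07,.070),velocity=.02,guard=4);print(g)
_,z=rep('touch')
z0=z+.003
env.movel(P(-.07,z0),velocity=.03)
rep('lift')
g=env.movel(P(-.012,z0),velocity=.05,guard=6);print(g)
rep('in')
save('wrist','w6');save('side','s6');save('top','t6')
a=cv2.resize(load('w6')['frame'][:,:,::-1],(400,300));b_=cv2.resize(load('s6')['frame'][110:230,255:415,::-1],(400,300),interpolation=2)
c=cv2.resize(load('t6')['frame'][120:280,150:310,::-1],(300,300),interpolation=2)
o=np.zeros((600,800,3),np.uint8);o[:300,:400]=a;o[:300,400:]=b_;o[300:,:300]=c;cv2.imwrite('pics/c6.png',o)
open('z0','w').write(str(z0))
E
```

```text
0 20.85 a -0.1104 b -0.0015 0.19998393496373926 [-0.2 -0.7 -1.6] [ 0.06  0.06 -0.01] 0.10004369976013198
True
touch 22.64 a -0.0700 b 0.0000 0.07517405693145232 [-0.9 -0.4  5.9] [-0.05  0.04  0.09] 0.09860856108676178
lift 22.92 a -0.0700 b -0.0000 0.07808606220363283 [-0.1 -0.3 -1.4] [0.   0.06 0.04] 0.09983292482371757
False
in 24.23 a -0.0122 b 0.0000 0.07820702835473889 [ 0.6  0.5 -2. ] [-0.01  0.07 -0.01] 0.098991878527081
```

View pics/c6.png

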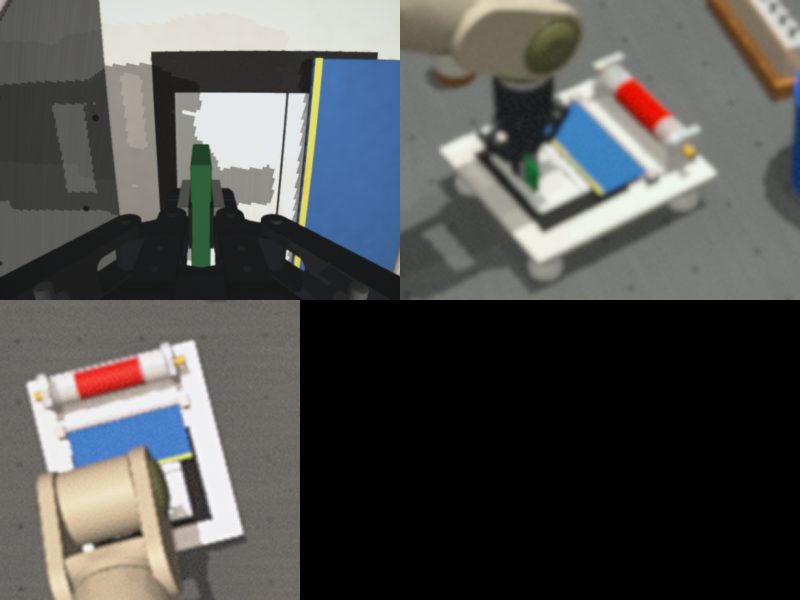

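The strip's front is under the flap, which lies down, and the black line is 12 mm short of the yellow edge. I'll check squareness and centring from this picture.

```bash
python3 - <<'E'
from h import *
f=load('w6');im=f['frame'];g=cv2.cvtColor(im,cv2.COLOR_RGB2GRAY).astype(int);hsv=cv2.cvtColor(im,cv2.COLOR_RGB2HSV).astype(int)
y=np.deg2rad(12.4);o=np.array(monitor.sense()['position'][:2])
def loc(uv,z):
    d=onz(f,uv,z)[:2]-o;return 1000*np.array([d@[np.cos(y),np.sin(y)],d@[-np.sin(y),np.cos(y)]])
Z=float(open('z0').read())-.0123+.004
yl=[];bl=[]
for r in range(110,420,10):
    m=(hsv[r,:,0]>22)&(hsv[r,:,0]<35)&(hsv[r,:,1]>90);m[:420]=0;i=np.nonzero(m)[0]
    if len(i)>2: yl.append(loc((i.min()-.5,r),.076))
for r in range(160,340,10):
    seg=g[r,430:472];j=seg.argmin()
    if seg[j]<110: bl.append(loc((430+j,r),Z))
def fit(n,p,ax):
    p=np.array(p);c=np.polyfit(p[:,1-ax],p[:,ax],1);res=p[:,ax]-np.polyval(c,p[:,1-ax]);print(n,'slope deg',np.rad2deg(np.arctan(c[0])),'at0',c[1],'mean',p.mean(0),'rms',res.std(),len(p))
fit('yellow',yl,0);fit('black',bl,0)
st=[];pd=[];fl=[];pb=[]
for c in range(300,440,10):
    k=[i for i in range(130,165) if g[i,c]>140 and g[i-1,c]<=140]
    if k: st.append(loc((c,k[0]-.5),Z))
for c in range(260,480,10):
    k=[i for i in range(70,110) if g[i,c]<90 and g[i-1,c]>=90]
    if k: pd.append(loc((c,k[0]-.5),.063))
for c in range(530,640,10):
    b=(hsv[:,c,0]>100)&(hsv[:,c,0]<125)&(hsv[:,c,1]>80);i=np.nonzero(b)[0];fl.append(loc((c,i.min()-.5),.076));pb.append(loc((c,i.max()+.5),.076)); 
fit('strip',st,1);fit('pad',pd,1);fit('flap+',fl,1);fit('flap-',pb,1)
print(np.array(pb)[:3],[ (np.nonzero((hsv[:,c,0]>100)&(hsv[:,c,0]<125)&(hsv[:,c,1]>80))[0].max()) for c in (530,580,630)])
E
```

```text
yellow slope deg -0.6827874651855519 at0 62.075500910486944 mean [61.77995619 24.79931792] rms 0.12413891748879148 27
black slope deg 0.020667551223166884 at0 49.235442864703714 mean [49.24360465 22.62655985] rms 0.12509495500968096 18
strip slope deg 0.5060322664502448 at0 59.56347414543658 mean [14.95636085 59.6955711 ] rms 0.19328587714730106 14
pad slope deg 0.6262551346626709 at0 82.92739899512048 mean [15.09010735 83.09234367] rms 0.12767346411304578 22
flap+ slope deg -0.18094264436230204 at0 79.46765946948669 mean [88.00245707 79.18974283] rms 0.16513025342670518 11
flap- slope deg -26.531918606448485 at0 5.99480391570182 mean [111.30082671 -49.57517993] rms 1.7126657741199562 11
[[ 86.26162718 -36.2469514 ]
 [ 91.02818893 -38.83469346]
 [ 95.87248062 -41.46711936]] [np.int64(386), np.int64(412), np.int64(423)]
```

Yaw is within about 0.4°, so I'll add 0.35°. Centring is within about 1 mm, so I'll shift 0.6 mm. 12.7 mm remain. Next I push home and press.

```bash
cat > fin.py <<'E'
from h import *
E=xy([.6264,.2783],np.deg2rad(13),-.0395,-.0012);y0=np.deg2rad(12.4);home=xy(E,y0,.045);y=np.deg2rad(12.75);q=down(y);b=.0001
u=np.array([np.cos(y0),np.sin(y0)])
P=lambda a,z:[*xy(home,y0,-.095+a,b),z]
def rep(n):
    s=monitor.sense();d=np.array(s['position'][:2])-xy(home,y0,-.095,b)
    F=np.array(s['contact_force']);a=d@u
    print(n,round(s['clock'],2),'a %.4f b %.4f'%(a,d@[-u[1],u[0]]),'z %.4f'%s['position'][2],'fwd %.1f lat %.1f z %.1f'%(F[:2]@u,F[:2]@[-u[1],u[0]],F[2]),np.round(s['ft_torque'],2));return a,s['position'][2],F
E
python3 - <<'E'
from fin import *
z=float(open('z0').read())
env.movel(P(-.008,z),velocity=.03,frame=q);env.hold(.3)
a,_,F0=rep('pre')
print(env.movel(P(.010,z),velocity=.02,guard=6));env.hold(.2)
a,_,F=rep('stop')
at=a; zt=z-.0022
env.movel(P(at,zt),velocity=.02)
for i in range(12):
    env.hold(.15);a,zz,F=rep('p%d'%i)
    if F[2]-F0[2]>9.3: break
    zt-=.0003 if F[2]-F0[2]<5 else .00015
    env.movel(P(at,zt),velocity=.01)
np.savez('st.npz',at=at,zt=zt,F0=F0)
save('wrist','w7')
E
```

```text
pre 24.96 a -0.0080 b 0.0000 z 0.0782 fwd 0.0 lat 0.7 z -2.0 [-0.01  0.05 -0.  ]
True
stop 25.68 a -0.0013 b -0.0001 z 0.0771 fwd 1.1 lat -0.0 z -1.1 [-0.04  0.05 -0.02]
p0 26.07 a -0.0013 b 0.0000 z 0.0760 fwd 0.5 lat 0.4 z -1.2 [-0.05  0.05  0.02]
p1 26.48 a -0.0013 b 0.0000 z 0.0757 fwd 0.6 lat -0.3 z -1.3 [ 0.    0.01 -0.06]
p2 26.88 a -0.0012 b 0.0000 z 0.0755 fwd -0.3 lat -0.7 z -0.3 [ 0.04 -0.    0.02]
p3 27.27 a -0.0012 b 0.0000 z 0.0753 fwd -2.7 lat 0.8 z 2.6 [-0.01  0.09  0.02]
p4 27.68 a -0.0012 b 0.0000 z 0.0753 fwd -3.5 lat -0.7 z 5.3 [-0.09  0.3  -0.01]
p5 28.07 a -0.0012 b 0.0000 z 0.0753 fwd -3.8 lat -0.9 z 6.7 [-0.12  0.39  0.01]
p6 28.48 a -0.0012 b 0.0000 z 0.0753 fwd -4.5 lat -0.5 z 8.2 [-0.18  0.48 -0.02]
```

Pressed to 10 N, but I want to be sure it is really home. I'll ease the press, push forward again under guard and then check black line against yellow edge.

```bash
python3 - <<'E'
from fin import *
s=np.load('st.npz');F0=s['F0']
env.movel(P(float(s['at']),.0762),velocity=.02);env.hold(.2);rep('ease')
a=float(s['at'])
for i in range(10):
    a+=.0005;env.movel(P(a,.0762),velocity=.01);env.hold(.1);x,zz,F=rep('f%d'%i)
    if F[:2]@u<-8: break
f=save('wrist','w8');im=f['frame'];g=cv2.cvtColor(im,cv2.COLOR_RGB2GRAY).astype(int);hsv=cv2.cvtColor(im,cv2.COLOR_RGB2HSV).astype(int)
cv2.imwrite('pics/c8.png',cv2.resize(im[80:420,240:600,::-1],None,fx=1.6,fy=1.6,interpolation=2))
E
```

```text
ease 28.98 a -0.0014 b -0.0000 z 0.0759 fwd -1.2 lat 0.2 z -1.7 [ 0.    0.03 -0.02]
f0 29.32 a -0.0008 b -0.0000 z 0.0762 fwd 0.2 lat -0.0 z -2.0 [-0.02  0.01 -0.03]
f1 29.68 a -0.0006 b -0.0000 z 0.0761 fwd -3.5 lat -1.2 z -0.3 [-0.19  0.51  0.16]
f2 30.02 a -0.0005 b -0.0001 z 0.0760 fwd -5.6 lat -1.9 z 0.2 [-0.35  0.8   0.15]
f3 30.38 a -0.0004 b -0.0001 z 0.0759 fwd -7.7 lat -0.6 z 1.5 [-0.46  1.12  0.14]
f4 30.73 a -0.0004 b -0.0001 z 0.0759 fwd -10.7 lat -1.8 z 2.2 [-0.63  1.55  0.22]
```

View pics/c8.png

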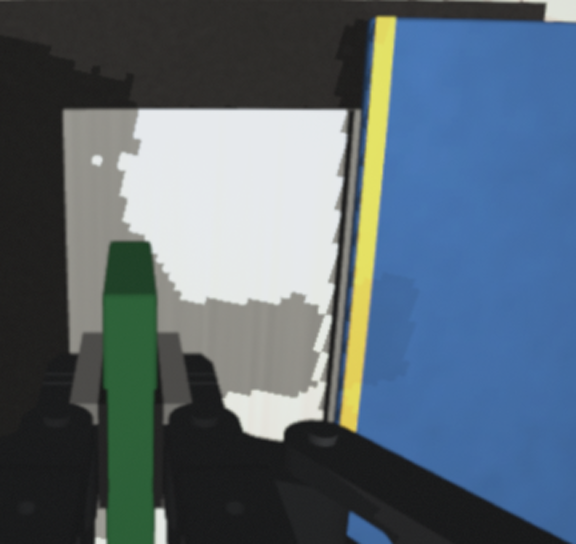

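The strip is firmly at the stop (a≈-0.0004), with the black line at the flap edge and the flap down. The moment suggests the +y corner touches first. I'll back off 1 mm, add 0.3° yaw (which agrees with the yellow line), re-seat and press.

```bash
cat > m8.py <<'E'
from fin import *
def meas(fn):
    f=load(fn);im=f['frame'];g=cv2.cvtColor(im,cv2.COLOR_RGB2GRAY).astype(int);hsv=cv2.cvtColor(im,cv2.COLOR_RGB2HSV).astype(int)
    o=np.array(monitor.sense()['position'][:2])
    def loc(uv,z):
        d=onz(f,uv,z)[:2]-o;return 1000*np.array([d@u,d@[-u[1],u[0]]])
    yl=[];bl=[];st=[];pd=[];fl=[]
    for r in range(155,340,6):
        m=(hsv[r,:,0]>22)&(hsv[r,:,0]<35)&(hsv[r,:,1]>90);m[:420]=0;i=np.nonzero(m)[0]
        if len(i)<3: continue
        yl.append(loc((i.min()-.5,r),.076));s=g[r,i.min()-14:i.min()-5]; bl.append(loc((i.min()-14+s.argmin(),r),.067))
    for c in range(290,450,10):
        k=[i for i in range(130,165) if g[i,c]>120 and g[i-1,c]<=120]
        if k: st.append(loc((c,k[0]-.5),.067))
    for c in range(530,620,10):
        b=(hsv[:,c,0]>100)&(hsv[:,c,0]<125)&(hsv[:,c,1]>80);fl.append(loc((c,np.nonzero(b)[0].min()-.5),.076))
    for n,p,ax in (('yellow',yl,0),('black',bl,0),('strip+',st,1),('flap+',fl,1)):
        p=np.array(p);c=np.polyfit(p[:,1-ax],p[:,ax],1);print(n,'slope %.2f'%np.rad2deg(c[0]),np.round(p.mean(0),1),'rms %.2f'%(p[:,ax]-np.polyval(c,p[:,1-ax])).std())
E
python3 - <<'E'
from m8 import *
meas('w8')
s=np.load('st.npz');F0=s['F0'];q=down(np.deg2rad(13.05))
env.movel(P(-.0018,.0762),velocity=.02);env.movel(P(-.0017,.0762),velocity=.01,frame=q);env.hold(.1);rep('rot')
a=-.0012
for i in range(10):
    env.movel(P(a,.0762),velocity=.01);env.hold(.1);x,zz,F=rep('f%d'%i)
    if F[:2]@u<-6: break
    a+=.0004
zt=.0757
for i in range(14):
    env.movel(P(a,zt),velocity=.01);env.hold(.15);x,zz,F=rep('p%d'%i);d=F[2]-F0[2]
    if d>9.3: break
    zt-=.0003 if d<5 else .00012
np.savez('st2.npz',a=a,zt=zt)
save('wrist','w9');meas('w9');save('side','s9')
E
```

```text
yellow slope -0.53 [50.  25.5] rms 0.12
black slope -0.68 [49.2 22.8] rms 0.11
strip+ slope 1.04 [14.6 59.8] rms 0.09
flap+ slope -0.90 [82.1 79.9] rms 0.13
rot 31.43 a -0.0016 b -0.0000 z 0.0762 fwd 0.5 lat 0.4 z -1.0 [-0.02  0.01 -0.05]
f0 31.77 a -0.0012 b -0.0000 z 0.0762 fwd 1.4 lat 0.9 z -1.8 [-0.05  0.06 -0.  ]
f1 32.12 a -0.0008 b 0.0000 z 0.0762 fwd 0.1 lat -0.6 z -2.2 [ 0.02  0.1  -0.05]
f2 32.48 a -0.0005 b 0.0000 z 0.0761 fwd -2.1 lat 1.2 z -0.7 [ 0.01  0.23 -0.05]
f3 32.83 a -0.0005 b 0.0001 z 0.0761 fwd -5.3 lat 0.5 z -0.5 [-0.15  0.73 -0.08]
f4 33.17 a -0.0005 b 0.0000 z 0.0761 fwd -8.4 lat 0.1 z 1.5 [-0.29  1.09 -0.03]
p0 33.58 a -0.0005 b 0.0001 z 0.0756 fwd -7.9 lat 0.3 z 1.6 [-0.22  1.08 -0.07]
p1 33.98 a -0.0005 b 0.0000 z 0.0753 fwd -7.3 lat -0.3 z 2.0 [-0.26  1.08 -0.01]
p2 34.38 a -0.0005 b 0.0001 z 0.0753 fwd -9.1 lat -0.0 z 4.8 [-0.31  1.23 -0.04]
p3 34.77 a -0.0005 b 0.0001 z 0.0753 fwd -9.4 lat -0.2 z 4.3 [-0.33  1.39 -0.04]
p4 35.17 a -0.0005 b 0.0001 z 0.0752 fwd -10.5 lat 0.5 z 5.4 [-0.32  1.38 -0.09]
p5 35.58 a -0.0005 b 0.0001 z 0.0753 fwd -9.7 lat -1.1 z 7.1 [-0.42  1.49 -0.01]
p6 35.98 a -0.0005 b 0.0001 z 0.0753 fwd -11.0 lat -0.3 z 8.6 [-0.41  1.54 -0.04]
yellow slope -0.60 [50.1 25.9] rms 0.12
black slope -0.63 [49.2 23.2] rms 0.13
strip+ slope 1.06 [14.3 59.9] rms 0.15
flap+ slope -0.45 [81.8 79.8] rms 0.11
```

It is square, with both slopes at -0.6°. Centring matches: the strip edge at 59.9 is 20 mm inside the flap edge at 79.8. It is home to within 1 mm. I'll ease the forward push a little, trim the press to 10 N and hand in.

```bash
python3 - <<'E'
from fin import *
s=np.load('st2.npz');F0=np.load('st.npz')['F0'];q=down(np.deg2rad(13.05));a=float(s['a'])-.0005;zt=float(s['zt'])
for i in range(8):
    env.movel(P(a,zt),velocity=.01,frame=q);env.hold(.4)
    Fs=[]
    for _ in range(5): env.hold(.05);Fs.append(monitor.sense()['contact_force'])
    F=np.mean(Fs,0);d=F[2]+1.7;print(round(d,1));rep('h')
    if 9.2<d<10.8: break
    zt-=(10-d)*.00008
job.hand_in()
E
```

```text
7.9
h 36.98 a -0.0005 b 0.0001 z 0.0753 fwd -7.3 lat -0.1 z 6.0 [-0.25  1.15 -0.01]
9.2
h 37.88 a -0.0005 b 0.0000 z 0.0753 fwd -8.2 lat 0.3 z 8.1 [-0.3   1.2  -0.03]
the job is handed in; nothing more can be done
```

I handed the job in at about 38 s: the knob pointer is at the red mark, the lock was pushed to its end stop, and the strip is home under the flap, square and centred, held on the pad with about 9–10 N. I confirmed the lock by contact force only, and I viewed 11 pictures, one over the limit of 10.

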